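# Shut and pin the brush tube

### The job

Shut the metal brush tube for transport: push its end cap along the tube until it is fully home, then take the pin with the plain round knob from the wooden block and put it all the way down through the hole in the cap's strap and the lug under it, so that its collar rests on the strap. Leave the T-bar pin in the block and do not disturb the paint bottle, the tin or the brush jar.

Things in the scene. Friction and masses are not known exactly. Their poses are not given: they have to be found in the camera images.
- tube: Aluminium tube 44 mm across, 300 mm long, fixed in a wooden cradle (12 mm board from x = 100 mm on), axis level, 45 mm up. Origin on the table below its capped mouth; x along the tube, the way the cap is pushed on; z up. A 52 mm flange at x = 50 to 56 mm stops the cap's rim. At x = 85 mm a steel lug 32 x 32 mm, its top 87.5 mm above the table.
- cap (a joint): How far the cap is off along the tube, in m: 0 = fully home (rim against the flange), up to 0.05. It does not turn. It is stiff: about 8 N to move it either way, and it stays where it is left.
- cap_end (a point): Centre of the cap's flat outer end face, 45 mm above the table; axes as the tube's. The cap is a ribbed aluminium cylinder 52 mm across, reaching 60 mm from this face along +x; on top, 38 to 60 mm from the face, a 26 mm wide rib rises to 94 mm above the table and carries the strap.
- cap_hole (a point): Centre of the mouth of the strap's 11 mm hole, on its top, 94 mm above the table, 95 mm from the cap's end face; axes as the tube's. The strap is a flat tongue on the cap, 26 mm wide, 6 mm thick, 55 mm long, that slides just over the lug.
- lug_hole (a point): Centre of the mouth of the upright 11 mm hole in the lug on the tube, at the lug's top, 87.5 mm above the table, 20.5 mm deep; axes as the tube's. The strap's hole lies straight above it only when the cap is fully home.
- lock_pin: Loose steel lock pin, 60 g, upright in a hole of the wooden block. Origin at the lower tip; z up along the pin. Shank 8 mm across, chamfered tip, from 0 to 24 mm; collar 26 mm across from 24 to 28 mm; plain round knob 16 mm across from 28 to 56 mm, to grip. Fully in, its collar rests on the strap.
- t_pin: Another loose steel pin, with a T-shaped bar handle (58 mm long, 10 mm thick, centre 47 mm above its tip, along the pin's x) and a 12 mm shank too thick for the lug; stands in the other hole of the block. Origin at the lower tip. To be left alone.
- pin_block: Wooden block fixed to the table, 56 (x) x 130 (y) x 36 (z) mm, origin at the centre of its underside, with two 16 mm holes through it 35 mm either side of its middle along y. Each holds a pin, its collar on the block's top.
- bottle: Loose white paint bottle, 56 mm across, 150 mm tall; origin at the centre of its underside. Leave alone.
- tin: Loose paint tin, 80 mm across, 100 mm tall; origin at the centre of its underside. Leave alone.
- brush_jar: Loose white jar with brushes in it, 72 mm across, 100 mm tall, brushes to 240 mm; origin at the centre of its underside. Leave alone.
There are look-alikes about, which are no part of the job. What is shaped like the lock_pin but turquoise is not meant.

How it is judged:
By the outcome, as a careful person would: the job done as asked, in the order asked, and still so for the second after the job is handed in, with the robot touching nothing.
It also fails if it takes over 50 s, if anything falls off the work surface, if the arm or the gripper's body presses on something with over 40 N, if the wrist force passes 120 N, or if a joint passes its speed limit or range.

### The arm

A 7-joint arm with a two-finger parallel gripper is mounted at the origin on the work surface. World frame = base frame: x ahead of the robot, y to its left, z up, the work surface at z = 0. Lengths are in mm, angles in rad, forces in N, time in s.
With the tool pointing down it reaches from about 350 to 900 mm from the base axis. Payload 7.2 kg.
Tool frame: the origin (TCP) lies between the finger pads; the fingertips stand 14 mm ahead of it and the grasp point (between the pads) lies 5 mm behind it; z points along the fingers, y is the line along which they close (so a half turn about z gives the same grasp; the last joint's range is limited). The gripper opens to 85 mm and grips with 20 to 120 N. Pads are 22 mm wide; open, the fingers measure 114 mm over their backs; the gripper's body (76 mm by 85 mm) begins 54 mm behind the grasp point. The pads swing forward as they close: fully open they stand 13 mm farther back than shut.
Start: joints at [1.113, 0.411, -0.013, 1.596, 0.006, 1.134, -0.082], TCP at [237.491, -578.123, 245.297] pointing down, gripper open.
Joint ranges: [-2.95, 2.95], [-0.29, 1.99], [-1.47, 1.44], [0.14, 2.54], [-1.03, 4.17], [0.13, 1.85], [-2.86, 2.86]. Speed limits (rad/s): [2.39, 2.39, 3.01, 3.01, 3.14, 3.14, 3.14].

### API

Orientations are given as a 3x3 rotation matrix whose columns are the frame's x, y, z axes.
In Python, from rig import r gives the robot as it stands.
- The arm moves only by the tool servo_tool, never from a script. Its argument "motion" is a list of rows, each a list of 5 numbers: the shift along the world's x, y, z in m, then the turn about the world's z in degrees, then the opening, from 0 (shut) to 1 (fully open). A call has 1 to 8 rows; each row is the pose to reach, as a shift and turn from the pose commanded when the call began; what a row does not reach only later rows make up. A row lasts 1/12 s, in which the tool goes at most 41.7 mm and 7.16 degrees, less where a joint would pass 70% of its speed; a pose out of reach is approached as far as the arm can. A call with a gripper value outside its range is refused whole. The fingers move at their own pace and stop on an object; "grip_force" is the grip in N (left out, the last holds). Time passes only in rows, so rows that repeat a pose let the fingers close. It gives the time, the measured TCP pose, the force, the opening and the grip force at its end, in the units of the state.
- r.read_state(): the state, without advancing time (a new reading comes with each control period).
- r.grab_frame(name): name is "side" or "top" or "wrist"; returns the picture (384x512x3 uint8, blue, green, red); there is no depth.
- r.calibration(name): a dict with "camera_matrix" (3x3 intrinsics, pixels), "k1" (the pictures are not rectified: a ray, as slopes to the right and down, at radius r is drawn at 1 + k1 r^2 times it, then the intrinsics apply), "rvec" (rotation vector, rad) and "tvec" (3), from world to camera coordinates, as OpenCV has them; the wrist camera has in their place "tool_from_camera" (4x4, takes a point from camera to tool coordinates, whose origin is the TCP and whose axes are the flange's). Camera axes: x right, y down, z forward; pixel columns grow to the right and rows downward; lengths in mm; the calibration is good to about 2 mm. A picture is of the moment at which its call begins: read the wrist's pose just before it. calibration takes no time and is no camera call.
- r.sign_off(): hands the job in; it is judged then, once.
The state is a dict: "time_s": time; "joints": joint angles; "joint_vel": joint speeds; "joint_torque": joint torques, N m; "tcp_pos": TCP position; "ee_rot": TCP orientation; "wrist_force": force on the tool from outside, world axes, zero at the start; "moment": the same for the moment, N m; "width": opening from 0.0 (shut) to 1.0 (fully open); "grip_force": force on a finger pad.
Only numpy, scipy, OpenCV 4.12 (cv2) and the standard library are available. Lean on these libraries where they do the work, as an engineer would, in place of code of your own. Each camera call takes 0.05 s, during which the arm holds its last target. There are 200 camera calls.

## Working session

There is one attempt and no reset: what is moved stays moved. The work goes in short steps, Python scripts to look and compute and a tool call to move; the robot and the scene stay as the last step left them, time stands still between calls to the robot, and variables do not carry over. Pictures are saved under pics/ and viewed, at most 10 in all, crops included, and the job is handed in when it is done.

Besides the shell and the picture viewer there is one more tool, called after "Call:" as name(argument=value, ...) on one line, values as JSON. servo_tool: Moves the arm, as the interface text tells. Its arguments: {"type":"object","properties":{"motion":{"type":"array"},"grip_force":{"type":"number"}},"required":["motion"]}

```bash
mkdir -p pics
python3 - <<'E'
from rig import r
import cv2,numpy as np
for n in("side","top"):
    cv2.imwrite(f"pics/{n}0.png",cv2.resize(r.grab_frame(n),(800,600),interpolation=cv2.INTER_CUBIC))
    c=r.calibration(n);R=cv2.Rodrigues(np.array(c["rvec"]))[0];print(n,c, -R.T@np.array(c["tvec"]).ravel())
print(r.calibration("wrist"))
s=r.read_state();print(s)
E
```

```text
side {'camera_matrix': array([[492.60819267,   0.        , 256.06353408],
       [  0.        , 492.60819267, 184.58925504],
       [  0.        ,   0.        ,   1.        ]]), 'k1': -0.07060717777240802, 'rvec': array([ 0.67109406, -2.5158159 ,  1.30176868]), 'tvec': array([ 460.38026354,  238.52101816, 1163.82136225])} [  2.72957381 935.03421562 865.46287698]
top {'camera_matrix': array([[428.41176728,   0.        , 259.3065308 ],
       [  0.        , 428.41176728, 195.41962604],
       [  0.        ,   0.        ,   1.        ]]), 'k1': -0.0720289360727605, 'rvec': array([ 2.14818358, -2.13926547,  0.16350815]), 'tvec': array([   5.26980039,  584.34523561, 1258.60169466])} [ 388.65722633    9.2344118  1332.07568743]
{'camera_matrix': array([[311.14804548,   0.        , 256.83156228],
       [  0.        , 311.14804548, 195.65183308],
       [  0.        ,   0.        ,   1.        ]]), 'k1': -0.07123890349221301, 'tool_from_camera': array([[-8.07933377e-04, -9.64372885e-01, -2.64545433e-01,
         6.67239023e+01],
       [ 9.99998964e-01, -1.09425649e-03,  9.34957550e-04,
    
[... 323 characters left out ...]
]), 'joint_vel': array([-0.0001994 , -0.00244474,  0.00037815, -0.00081237, -0.00153246,
       -0.00098942, -0.00124367]), 'joint_torque': array([ 3.33698932e-03, -6.01829195e+01,  6.84904810e-01, -3.00090945e+01,
        1.41175085e-02,  6.52712901e-03, -6.87346346e-05]), 'tcp_pos': array([ 237.30095812, -577.74783571,  244.53209848]), 'ee_rot': array([[ 9.24989585e-01,  3.79991960e-01, -6.14741215e-04],
       [ 3.79992449e-01, -9.24988699e-01,  1.28315539e-03],
       [-8.10399462e-05, -1.42050239e-03, -9.99998988e-01]]), 'wrist_force': array([ 0.01769397, -0.37251253, -0.1496353 ]), 'moment': array([ 0.01301507, -0.01869585,  0.04922538]), 'grip_force': 0.0, 'width': 1.0009883459989486}
```

View pics/side0.png

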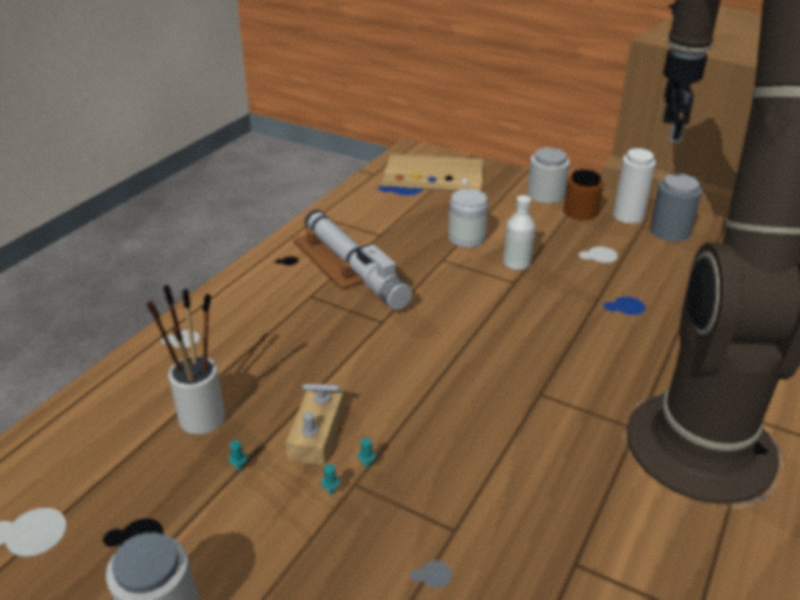

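View pics/top0.png

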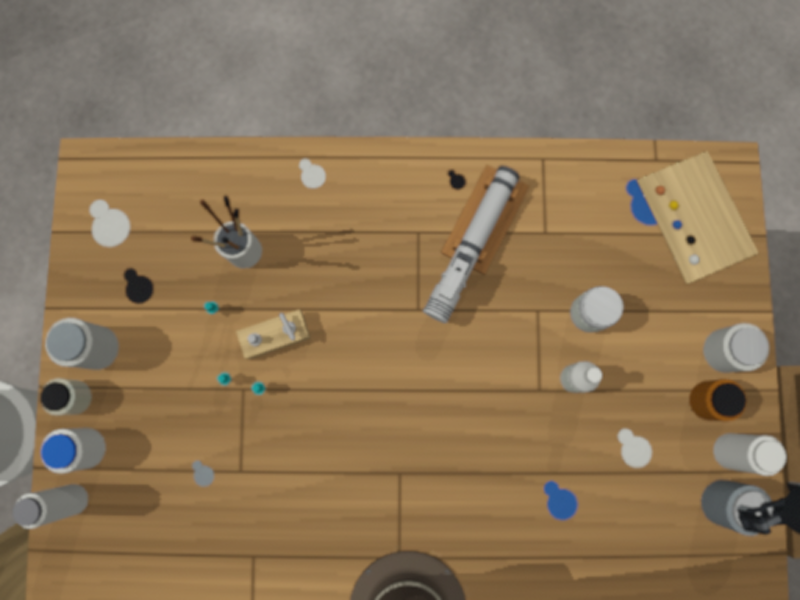

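The side view shows the cap end at about (398,292), the steel knob pin at (310,425) and the T-pin at (320,392). The three turquoise look-alikes stand around the block. In the top view the cap face is at (437,315), the tube's far end at (508,172), the knob at (254,340) and the T-bar at (289,327).

```bash
cat > h.py <<'E'
from rig import r
import cv2,numpy as np
def cam(n,s=None):
    """K, dist, camera-to-world rotation and camera centre"""
    c=r.calibration(n);K=np.array(c["camera_matrix"]);d=np.array([c["k1"],0,0,0.])
    if n=="wrist":
        s=s or r.read_state();T=np.array(c["tool_from_camera"]);E=np.array(s["ee_rot"])
        return K,d,E@T[:3,:3],E@T[:3,3]+np.array(s["tcp_pos"])
    R=cv2.Rodrigues(np.array(c["rvec"]))[0]
    return K,d,R.T,-R.T@np.array(c["tvec"]).ravel()
def pt(C,uv,z):
    K,d,R,o=C
    q=cv2.undistortPoints(np.array([[uv]],float),K,d).ravel()
    v=R@np.array([q[0],q[1],1]);return o+v*(z-o[2])/v[2]
def px(C,P):
    K,d,R,o=C;P=np.atleast_2d(P).astype(float)
    rv=cv2.Rodrigues(R.T)[0];return cv2.projectPoints(P,rv,-R.T@o,K,d)[0].reshape(-1,2)
E
python3 - <<'E'
from h import *
k=1/1.5625
C=cam("top")
for n,u,z in[("capface top edge",(437,315),45),("far end",(510,170),67),("flange",(467,257),71),("knob",(254,339),64),("tbar",(289,327),59),("blk l-b",(243,357),36),("blk r-t",(302,311),36),("blk r-b",(309,333),36),("blk l-t",(237,335),36),("jar",(233,236),100),("tin",(604,305),100),("bottle",(595,375),150)]:
    print(n,pt(C,np.array(u)*k,z).round(0))
E
```

```text
capface top edge [565. -54.  45.]
far end [ 853. -199.   67.]
flange [ 675. -111.   71.]
knob [515. 296.  64.]
tbar [539. 230.  59.]
blk l-b [483. 323.  36.]
blk r-t [573. 210.  36.]
blk r-b [530. 195.  36.]
blk l-t [526. 336.  36.]
jar [708. 336. 100.]
tin [ 578. -365.  100.]
bottle [ 445. -329.  150.]
```

Call:
servo_tool(motion=[[0.022,0.031,0,-6,1],[0.044,0.062,0,-12,1],[0.066,0.093,0,-18,1],[0.088,0.124,0,-24,1],[0.11,0.155,0,-30,1],[0.132,0.186,0,-36,1],[0.154,0.217,0,-42,1],[0.176,0.248,0,-48,1]])

```text
time_s: 0.77
tcp_pos: [414.0, -328.3, 245.1]
ee_rot: [[0.899, -0.438, -0.0], [-0.438, -0.899, 0.0], [-0.0, 0.0, -1.0]]
wrist_force: [1.7, -0.9, 0.1]
width: 1.002
grip_force: 0.0
```

Call:
servo_tool(motion=[[0.023,0.032,0,-1,0.5],[0.046,0.064,0,-1,0],[0.069,0.096,0,-1,0],[0.092,0.128,0,-1,0],[0.115,0.16,0,-1,0],[0.138,0.192,0,-1,0],[0.16,0.224,0,-1,0],[0.187,0.258,0,-1,0]])

```text
time_s: 1.43
tcp_pos: [599.6, -72.1, 245.1]
ee_rot: [[0.893, -0.449, -0.001], [-0.449, -0.893, -0.0], [-0.001, 0.001, -1.0]]
wrist_force: [1.4, -0.8, 0.9]
width: -0.007
grip_force: 0.0
```

Call:
servo_tool(motion=[[0,0,-0.02,0,0],[0,0,-0.02,0,0],[0,0,-0.02,0,0]])

```text
time_s: 1.68
tcp_pos: [598.4, -73.5, 223.9]
ee_rot: [[0.894, -0.448, -0.004], [-0.448, -0.894, -0.0], [-0.003, 0.002, -1.0]]
wrist_force: [0.1, -0.8, -0.5]
width: 0.001
grip_force: 0.0
```

Run:
```python
from h import *
s=r.read_state();np.save("s1.npy",s,allow_pickle=True)
im=r.grab_frame("wrist");cv2.imwrite("pics/w1r.png",im);cv2.imwrite("pics/w1.png",cv2.resize(im,(800,600),interpolation=cv2.INTER_CUBIC))
print(s["time_s"],s["tcp_pos"],s["ee_rot"],s["wrist_force"],s["width"])
```

```text
1.6833 [598.37931934 -73.53759319 223.94882278] [[ 8.93909429e-01 -4.48232852e-01 -3.63902052e-03]
 [-4.48236803e-01 -8.93914802e-01 -3.08980429e-04]
 [-3.11447912e-03  1.90734344e-03 -9.99993331e-01]] [ 0.14686898 -0.83739907 -0.48971647] 0.0010168603226187475
```

View pics/w1.png

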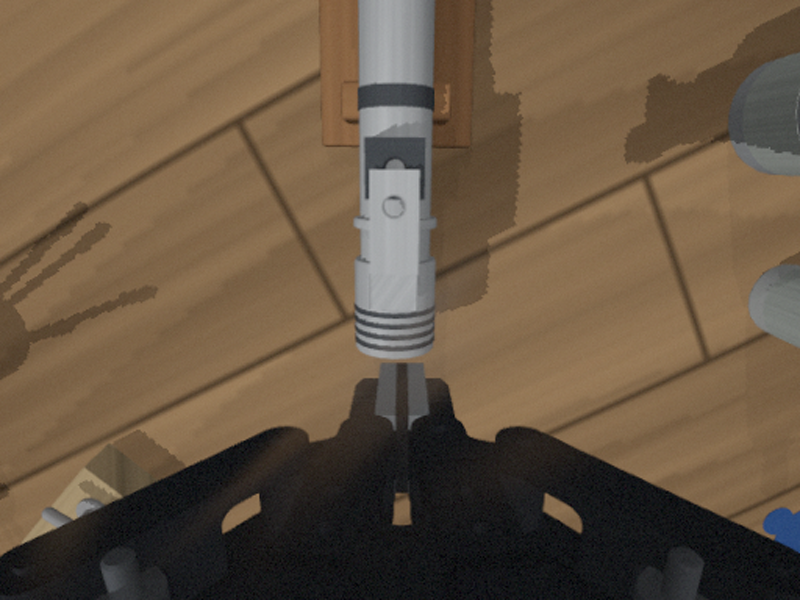

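The wrist view shows the strap hole at (395,207) and part of the lug hole at (395,165). The flange is at v≈223, the cap's face edge at v≈355, and the tube axis runs upright near u≈396.

Run:
```python
from h import *
s=np.load("s1.npy",allow_pickle=True).item();C=cam("wrist",s);k=1/1.5625
P={n:pt(C,np.array(u)*k,z) for n,u,z in[("caphole",(394.5,207),94),("flangeL",(355,224),45),("flangeR",(437,224),45),("capL",(355,345),45),("capR",(435,345),45),("band L",(358,96),45),("bandR",(434.5,96),45),("lugL",(366,138),87.5),("lugR",(424,138),87.5),("rimL",(356,262),45),("strapend",(394.5,170),94)]}
for n,p in P.items():print(n,p.round(1))
m=lambda a,b:(P[a]+P[b])/2
d=m("band L","bandR")-m("capL","capR");a=np.arctan2(d[1],d[0]);print("yaw",np.degrees(a))
t=np.array([np.cos(a),np.sin(a),0])
n=np.array([-t[1],t[0],0])
o=P["caphole"]
for k_,p in P.items():print(k_,"along",((p-o)@t).round(1),"lat",((p-o)@n).round(1))
f=o-95*t;f[2]=45;print("face",f,"TCP push start",f-20*t)
f=o-95*t
print(px(C,[[f[0],f[1],45]])/k)
```

```text
caphole [643.8 -93.1  94. ]
flangeL [642.8 -64.1  45. ]
flangeR [ 619.6 -110.3   45. ]
capL [571.4 -26.   45. ]
capR [547.2 -74.1  45. ]
band L [ 709.3 -101.3   45. ]
bandR [ 688.8 -142.    45. ]
lugL [682.  -95.7  87.5]
lugR [ 668.4 -122.7   87.5]
rimL [621.1 -53.2  45. ]
strapend [ 660.7 -101.7   94. ]
yaw -27.128346009581517
caphole along 0.0 lat 0.0
flangeL along -14.1 lat 25.4
flangeR along -13.7 lat -26.3
capL along -95.1 lat 26.7
capR along -94.7 lat -27.2
band L along 62.0 lat 22.6
bandR along 62.4 lat -23.0
lugL along 35.1 lat 15.1
lugR along 35.4 lat -15.2
rimL along -38.4 lat 25.1
strapend along 18.9 lat 0.1
face [559.2697339 -49.7867376  45.       ] TCP push start [541.46998743 -40.66703225  45.        ]
[[394.68335412 345.19430801]]
```

Call:
servo_tool(motion=[[-0.031,0.017,0,-0.5,0],[-0.062,0.034,0,-0.5,0],[-0.062,0.034,-0.035,-0.5,0],[-0.062,0.034,-0.07,-0.5,0],[-0.062,0.034,-0.105,-0.5,0],[-0.062,0.034,-0.14,-0.5,0],[-0.062,0.034,-0.172,-0.5,0],[-0.062,0.034,-0.172,-0.5,0]], grip_force=40)

```text
time_s: 2.4
tcp_pos: [533.7, -41.2, 49.0]
ee_rot: [[0.889, -0.459, -0.008], [-0.459, -0.889, -0.001], [-0.007, 0.004, -1.0]]
wrist_force: [-0.6, -0.3, -0.3]
width: 0.0
grip_force: 0.0
```

Run:
```python
from h import *
s=r.read_state();print(s["time_s"],s["tcp_pos"],s["wrist_force"])
f=np.array([559.3,-49.8]);t=np.array([np.cos(np.radians(-27.1)),np.sin(np.radians(-27.1))]);e=np.array(s["tcp_pos"])[:2]-f
print("along",e@t,"lat",e@[-t[1],t[0]],t)
```

```text
2.4 [533.69640082 -41.23831884  48.97554287] [-0.56138695 -0.25558039 -0.34545201]
along -26.69288208360022 lat -4.041871017564299 [ 0.8902128  -0.45554491]
```

Call:
servo_tool(motion=[[0.002,0.003,0.004,0,0],[0.0064,0.0007,0.004,0,0],[0.0109,-0.0016,0.004,0,0],[0.0154,-0.0038,0.004,0,0],[0.0198,-0.0061,0.004,0,0],[0.0198,-0.0061,0.004,0,0]])

```text
time_s: 2.9
tcp_pos: [557.8, -45.3, 59.1]
ee_rot: [[0.89, -0.457, 0.001], [-0.457, -0.89, 0.001], [0.0, -0.001, -1.0]]
wrist_force: [-3.7, 2.5, 3.0]
width: -0.003
grip_force: 2.1
```

Call:
servo_tool(motion=[[0,0,0,0,0],[0,0,0,0,0],[0,0,0,0,0]])

```text
time_s: 3.15
tcp_pos: [557.7, -45.5, 58.3]
ee_rot: [[0.89, -0.457, 0.001], [-0.457, -0.89, 0.0], [0.001, -0.001, -1.0]]
wrist_force: [-3.4, 1.2, 2.5]
width: -0.003
grip_force: 1.6
```

Call:
servo_tool(motion=[[0.0036,-0.0018,0,0,0],[0.0071,-0.0036,0,0,0],[0.0107,-0.0055,0,0,0],[0.0107,-0.0055,0,0,0],[0.0107,-0.0055,0,0,0]])

```text
time_s: 3.57
tcp_pos: [567.6, -50.7, 57.6]
ee_rot: [[0.89, -0.456, -0.001], [-0.456, -0.89, 0.0], [-0.001, 0.0, -1.0]]
wrist_force: [-5.3, 4.2, 3.1]
width: 0.005
grip_force: 2.7
```

Call:
servo_tool(motion=[[0.0027,-0.0014,0,0,0],[0.0053,-0.0027,0,0,0],[0.0053,-0.0027,0,0,0],[0.0053,-0.0027,0,0,0]])

```text
time_s: 3.9
tcp_pos: [568.7, -51.4, 57.0]
ee_rot: [[0.89, -0.455, -0.009], [-0.455, -0.89, 0.002], [-0.009, 0.002, -1.0]]
wrist_force: [-17.9, 8.7, 12.5]
width: -0.003
grip_force: 10.0
```

Call:
servo_tool(motion=[[0.0018,-0.0009,0,0,0],[0.0036,-0.0018,0,0,0],[0.0036,-0.0018,0,0,0],[0.0036,-0.0018,0,0,0]])

```text
time_s: 4.23
tcp_pos: [568.8, -51.4, 56.6]
ee_rot: [[0.891, -0.454, -0.016], [-0.454, -0.891, 0.004], [-0.016, 0.004, -1.0]]
wrist_force: [-28.9, 14.4, 21.6]
width: -0.002
grip_force: 16.2
```

The force climbed while the tool stood still, so the cap has hit the stop. I'll back off, rise and check it.

Call:
servo_tool(motion=[[-0.0089,0.0046,0,0,0],[-0.027,0.014,0,0,0],[-0.036,0.018,0.03,0,0],[-0.036,0.018,0.07,0,0],[-0.036,0.018,0.11,0,0],[-0.018,0.009,0.145,0,0],[0.01,-0.005,0.165,0,0],[0.03,-0.015,0.165,0,0]])

```text
time_s: 4.9
tcp_pos: [611.6, -72.5, 229.5]
ee_rot: [[0.889, -0.457, 0.012], [-0.457, -0.889, -0.002], [0.012, -0.004, -1.0]]
wrist_force: [0.9, -0.3, 0.1]
width: 0.001
grip_force: 0.0
```

Call:
servo_tool(motion=[[0,0,0,0,0],[0,0,0,0,0],[0,0,0,0,0],[0,0,0,0,0]])

```text
time_s: 5.23
tcp_pos: [606.1, -70.3, 221.9]
ee_rot: [[0.89, -0.456, -0.001], [-0.456, -0.89, 0.0], [-0.001, 0.0, -1.0]]
wrist_force: [-0.1, 0.7, 0.1]
width: 0.002
grip_force: 0.0
```

Run:
```python
from h import *
s=r.read_state();np.save("s2.npy",s,allow_pickle=True)
im=r.grab_frame("wrist");cv2.imwrite("pics/w2.png",cv2.resize(im[30:270,106:426],(800,600),interpolation=cv2.INTER_CUBIC))
print(s["time_s"],s["tcp_pos"],s["wrist_force"])
```

```text
5.2333 [606.10722158 -70.28684916 221.8853391 ] [-0.14630391  0.69744119  0.13143709]
```

View pics/w2.png

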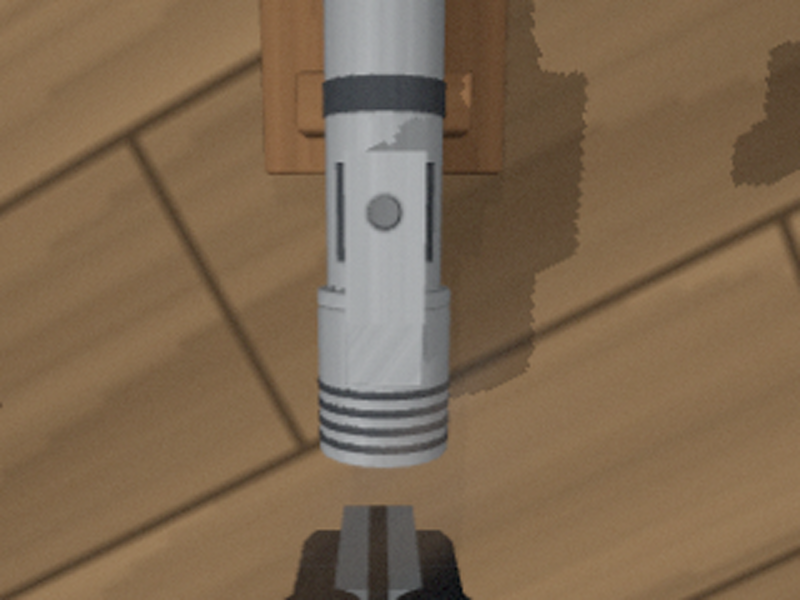

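The cap is home: its rim is against the flange and the strap covers the lug, with the hole at crop (384,212). Next I'll go over to the pins.

Run:
```python
from h import *
s=np.load("s2.npy",allow_pickle=True).item();C=cam("wrist",s)
print(pt(C,(106+384.5/2.5-.5,30+212/2.5-.5),94))
```

```text
[ 662.16869166 -101.82840505   94.        ]
```

Call:
servo_tool(motion=[[-0.009,0.034,0,-6,0],[-0.018,0.069,0,-12,0],[-0.027,0.103,0,-18,0.2],[-0.036,0.138,0,-24,0.4],[-0.045,0.172,0,-30,0.45],[-0.054,0.207,0,-36,0.45],[-0.063,0.241,0,-42,0.45],[-0.072,0.276,0,-43,0.45]])

```text
time_s: 5.95
tcp_pos: [549.0, 135.7, 211.6]
ee_rot: [[0.444, -0.895, -0.026], [-0.896, -0.444, -0.005], [-0.007, 0.026, -1.0]]
wrist_force: [0.2, -0.8, -1.2]
width: 0.45
grip_force: 0.0
```

Call:
servo_tool(motion=[[-0.009,0.034,0,0,0.45],[-0.018,0.069,0,0,0.45],[-0.027,0.103,0,0,0.45],[-0.036,0.137,0,0,0.45],[-0.036,0.137,0,0,0.45],[-0.036,0.137,0,0,0.45],[-0.036,0.137,0,0,0.45],[-0.036,0.137,0,0,0.45]])

```text
time_s: 6.62
tcp_pos: [513.9, 270.3, 211.4]
ee_rot: [[0.444, -0.896, -0.026], [-0.896, -0.444, -0.006], [-0.006, 0.026, -1.0]]
wrist_force: [0.3, -1.2, 0.5]
width: 0.45
grip_force: 0.0
```

Run:
```python
from h import *
s=r.read_state();np.save("s3.npy",s,allow_pickle=True)
im=r.grab_frame("wrist");cv2.imwrite("pics/w3.png",cv2.resize(im,(800,600),interpolation=cv2.INTER_CUBIC))
print(s["time_s"],s["tcp_pos"],s["ee_rot"],s["wrist_force"])
```

```text
6.6167 [513.93088413 270.30038539 211.44599929] [[ 0.44364418 -0.89581214 -0.02646621]
 [-0.89618063 -0.44364833 -0.00603631]
 [-0.00633429  0.02639648 -0.99963148]] [ 0.30476537 -1.24588833  0.46812303]
```

View pics/w3.png

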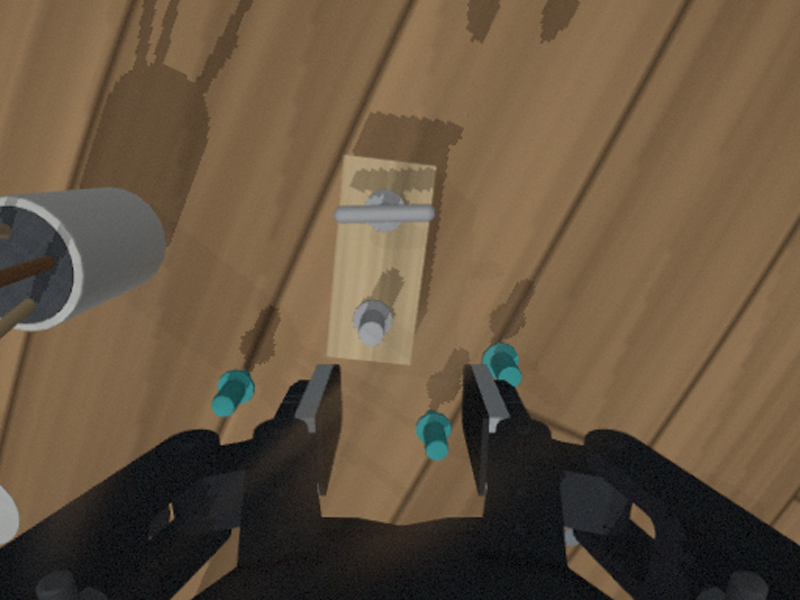

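The knob is at (371,330), its collar at (373,318) and the T-bar at (385,213). The arm stopped short and tilted, so I'll check the joint limits.

Run:
```python
from h import *
s=r.read_state();print(np.round(s["joints"],2))
C=cam("wrist");k=1/1.5625
kn=pt(C,np.array((371.5,334))*k,68);print("knob top",kn)
a=pt(C,np.array((373,320.))*k,40);b=pt(C,np.array((385,213))*k,59);print("collar",a,"tbar",b)
d=b-kn;print(np.hypot(*d[:2]),np.degrees(np.arctan2(d[1],d[0])))
bar=pt(C,np.array((337,215))*k,59)-pt(C,np.array((434,213))*k,59);print("bar",np.hypot(*bar[:2]),np.degrees(np.arctan2(bar[1],bar[0])))
for z in(36,40,68):print(px(C,[[kn[0],kn[1],z]])*1.5625)
```

```text
[-1.18  0.49  0.87  1.77 -0.42  1.11 -2.85]
knob top [515.24852646 299.03084218  68.        ]
collar [515.17531032 299.06085852  40.        ] tbar [538.49168162 232.50248307  59.        ]
70.47174489110334 -70.74200794268017
bar 55.61703866426031 27.21467068069731
[[373.1007282  318.09487001]]
[[372.91751905 319.91317694]]
[[371.5 334. ]]
```

Call:
servo_tool(motion=[[0,0,0,7,0.4],[0,0,0,14,0.4],[0,0,0,21,0.4],[0,0,0,28,0.4],[0,0,0,35,0.4],[0,0,0,43,0.4],[0,0,0,43,0.4],[0,0,0,43,0.4]])

```text
time_s: 7.33
tcp_pos: [514.7, 269.8, 211.9]
ee_rot: [[0.934, -0.357, -0.015], [-0.357, -0.934, -0.021], [-0.007, 0.025, -1.0]]
wrist_force: [-1.1, -0.0, 0.1]
width: 0.398
grip_force: 0.0
```

Call:
servo_tool(motion=[[-0.018,0.021,0.003,-3,0.4],[-0.036,0.042,0.006,-6,0.4],[-0.045,0.052,0.01,-6,0.4],[-0.045,0.052,0.01,-6,0.4],[-0.045,0.052,0.01,-6,0.4],[-0.045,0.052,0.01,-6,0.4]])

```text
time_s: 7.83
tcp_pos: [469.6, 322.5, 221.5]
ee_rot: [[0.893, -0.45, -0.017], [-0.45, -0.893, -0.021], [-0.006, 0.026, -1.0]]
wrist_force: [0.2, -0.1, 0.3]
width: 0.399
grip_force: 0.0
```

Run:
```python
from h import *
s=r.read_state();np.save("s4.npy",s,allow_pickle=True)
im=r.grab_frame("wrist");cv2.imwrite("pics/w4.png",cv2.resize(im[30:270,106:426],(800,600),interpolation=cv2.INTER_CUBIC))
print(s["time_s"],s["tcp_pos"],s["ee_rot"],s["joints"])
```

```text
7.8333 [469.63990881 322.47697512 221.53695898] [[ 0.89283869 -0.45005921 -0.01690505]
 [-0.45033938 -0.8926183  -0.02066451]
 [-0.00578951  0.02606308 -0.99964354]] [-1.22132584  0.41420294  0.71430786  1.77718176 -0.29218221  1.08782239
 -2.44273695]
```

View pics/w4.png

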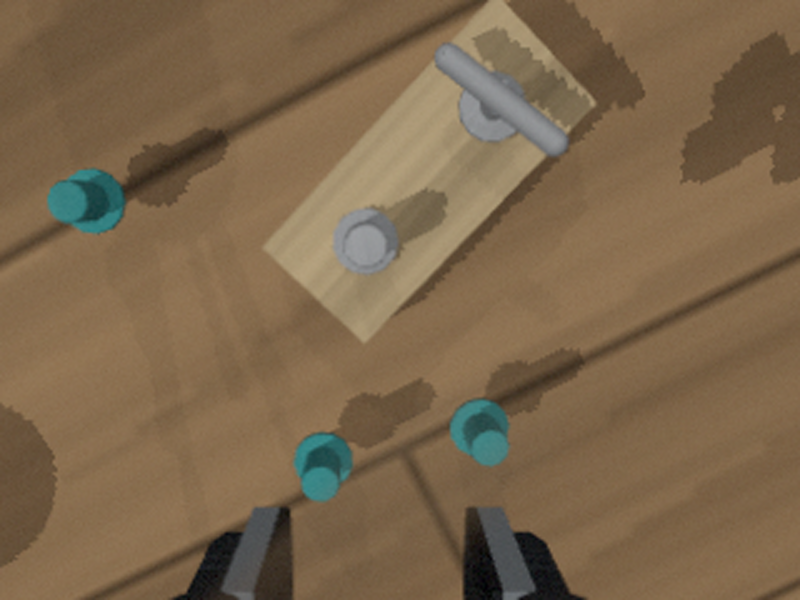

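The knob top is at crop (366,246) and the collar at (366,241); the nearest turquoise pins are well clear.

Run:
```python
from h import *
s=np.load("s4.npy",allow_pickle=True).item();C=cam("wrist",s)
f=lambda u,v:(106+(u+.5)/2.5-.5,30+(v+.5)/2.5-.5)
kn=pt(C,f(366,245.5),68);co=pt(C,f(366,241),40);print(kn,co, np.array([kn[0],kn[1]])-s["tcp_pos"][:2])
for p in[(320,483),(489,447),(70,200)]:print("turq",pt(C,f(*p),56)-kn)
```

```text
[515.40294951 299.09302798  68.        ] [515.36139812 298.73178204  40.        ] [ 45.7630407  -23.38394715]
turq [-75.88419268  59.37008684 -12.        ]
turq [-93.4166234   -7.79940037 -12.        ]
turq [ 63.87625945  89.43247592 -12.        ]
```

Call:
servo_tool(motion=[[0.023,-0.012,0,0,0.4],[0.0458,-0.0234,0,0,0.4],[0.0458,-0.0234,-0.035,0,0.4],[0.0458,-0.0234,-0.07,0,0.4],[0.0458,-0.0234,-0.1,0,0.4],[0.0458,-0.0234,-0.125,0,0.4],[0.0458,-0.0234,-0.125,0,0.4],[0.0458,-0.0234,-0.125,0,0.4]])

```text
time_s: 8.55
tcp_pos: [514.8, 298.7, 95.8]
ee_rot: [[0.893, -0.449, -0.019], [-0.45, -0.893, -0.023], [-0.007, 0.029, -1.0]]
wrist_force: [0.3, 0.1, 0.7]
width: 0.398
grip_force: 0.0
```

Call:
servo_tool(motion=[[0.0006,0.0003,-0.012,0,0.4],[0.0006,0.0003,-0.024,0,0.4],[0.0006,0.0003,-0.036,0,0.4],[0.0006,0.0003,-0.036,0,0.4],[0.0006,0.0003,-0.036,0,0.4]])

```text
time_s: 8.97
tcp_pos: [514.8, 300.6, 59.9]
ee_rot: [[0.894, -0.447, -0.018], [-0.447, -0.894, -0.021], [-0.007, 0.027, -1.0]]
wrist_force: [-0.2, -0.4, -0.6]
width: 0.399
grip_force: 0.0
```

Call:
servo_tool(motion=[[0,0,0,0,0.2],[0,0,0,0,0.1],[0,0,0,0,0],[0,0,0,0,0],[0,0,0,0,0],[0,0,0,0,0]], grip_force=40)

```text
time_s: 9.47
tcp_pos: [515.5, 300.9, 61.0]
ee_rot: [[0.894, -0.447, -0.017], [-0.447, -0.894, -0.02], [-0.006, 0.025, -1.0]]
wrist_force: [-0.2, -0.2, 4.2]
width: 0.168
grip_force: 39.1
```

Call:
servo_tool(motion=[[0,0,0.008,0,0],[0,0,0.02,0,0],[0,0,0.045,0,0],[0,0,0.08,0,0],[0,0,0.11,0,0],[0,0,0.13,0,0],[0,0,0.13,0,0],[0,0,0.13,0,0]])

```text
time_s: 10.13
tcp_pos: [515.7, 301.1, 192.4]
ee_rot: [[0.894, -0.447, -0.015], [-0.447, -0.894, -0.018], [-0.006, 0.023, -1.0]]
wrist_force: [-0.4, 0.1, -0.9]
width: 0.168
grip_force: 39.0
```

Call:
servo_tool(motion=[[0.006,-0.02,0,0,0],[0.016,-0.056,0,0,0],[0.026,-0.093,0,0,0],[0.036,-0.13,0,0,0],[0.046,-0.167,0,0,0],[0.056,-0.204,0,0,0],[0.066,-0.241,0,0,0],[0.076,-0.278,0,0,0]])

```text
time_s: 10.8
tcp_pos: [590.5, 21.0, 189.4]
ee_rot: [[0.894, -0.447, -0.02], [-0.447, -0.894, -0.021], [-0.008, 0.027, -1.0]]
wrist_force: [1.5, -0.0, -0.5]
width: 0.17
grip_force: 39.0
```

Call:
servo_tool(motion=[[0.01,-0.036,0,0,0],[0.02,-0.072,0,0,0],[0.027,-0.095,-0.01,0,0],[0.03,-0.105,-0.02,0,0],[0.03,-0.105,-0.024,0,0],[0.03,-0.105,-0.024,0,0],[0.03,-0.105,-0.024,0,0],[0.03,-0.105,-0.024,0,0]])

```text
time_s: 11.47
tcp_pos: [621.1, -80.1, 166.3]
ee_rot: [[0.896, -0.445, -0.018], [-0.445, -0.895, -0.02], [-0.007, 0.026, -1.0]]
wrist_force: [0.2, 0.3, -0.4]
width: 0.168
grip_force: 39.1
```

Run:
```python
from h import *
s=r.read_state();np.save("s5.npy",s,allow_pickle=True)
im=r.grab_frame("wrist");cv2.imwrite("pics/w5r.png",im);cv2.imwrite("pics/w5.png",cv2.resize(im[60:300,96:416],(800,600),interpolation=cv2.INTER_CUBIC))
print(s["time_s"],s["tcp_pos"],s["ee_rot"],s["wrist_force"],s["width"])
```

```text
11.4667 [621.11718685 -80.06900855 166.28067914] [[ 0.89555946 -0.44457899 -0.01796565]
 [-0.44488064 -0.89537573 -0.0195834 ]
 [-0.00737964  0.02553067 -0.9996468 ]] [ 0.15010824  0.33173053 -0.42206672] 0.16837793003702797
```

View pics/w5.png

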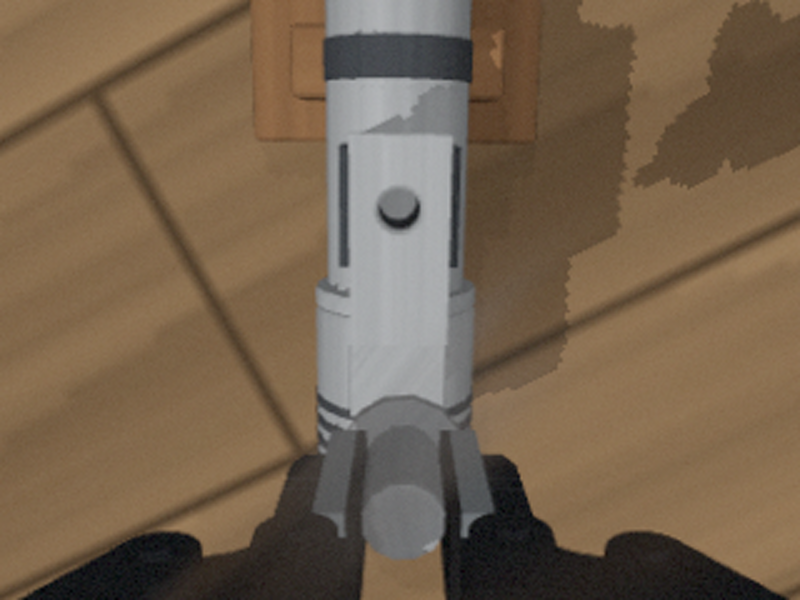

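The hole mouth is centred at crop (398,207), the held knob's top at (404,521), and the collar's leading edge at v≈395.

Run:
```python
from h import *
s=np.load("s5.npy",allow_pickle=True).item();C=cam("wrist",s)
f=lambda u,v:(96+(u+.5)/2.5-.5,60+(v+.5)/2.5-.5)
g=lambda p:((p-[96,60]+.5)*2.5-.5)
T=s["tcp_pos"]
h=pt(C,f(398.5,207.5),94);kn=pt(C,f(404,521),T[2]+7);print("hole",h,"knob",kn,"knob-tcp",kn-T,"shift",h-kn)
for nm,z,R in(("collar",T[2]-21,13),("collarbot",T[2]-25,13),("knob",T[2]+7,8)):
    a=np.linspace(0,2*np.pi,73);q=g(px(C,np.c_[kn[0]+R*np.cos(a),kn[1]+R*np.sin(a),0*a+z]));print(nm,q.min(0).round(),q.max(0).round())
a=np.linspace(0,2*np.pi,73);q=g(px(C,np.c_[h[0]+5.5*np.cos(a),h[1]+5.5*np.sin(a),0*a+94]));print("hole",q.min(0).round(),q.max(0).round())
```

```text
hole [ 662.31838107 -101.8212656    94.        ] knob [621.40993228 -80.60553698 173.28067914] knob-tcp [ 0.29274543 -0.53652844  7.        ] shift [ 40.90844879 -21.21572862 -79.28067914]
collar [338. 397.] [462. 511.]
collarbot [339. 390.] [460. 502.]
knob [358. 480.] [450. 561.]
hole [377. 186.] [420. 229.]
```

Call:
servo_tool(motion=[[0.014,-0.007,0,0,0],[0.028,-0.014,0,0,0],[0.0413,-0.0214,0,0,0],[0.0413,-0.0214,-0.007,0,0],[0.0413,-0.0214,-0.014,0,0],[0.0413,-0.0214,-0.014,0,0],[0.0413,-0.0214,-0.014,0,0],[0.0413,-0.0214,-0.014,0,0]])

```text
time_s: 12.18
tcp_pos: [662.0, -103.0, 152.4]
ee_rot: [[0.895, -0.446, -0.018], [-0.447, -0.894, -0.02], [-0.007, 0.026, -1.0]]
wrist_force: [0.4, -0.4, -0.5]
width: 0.167
grip_force: 39.1
```

Call:
servo_tool(motion=[[0.0004,0.0014,0,0,0],[0.0004,0.0014,0,0,0],[0.0004,0.0014,0,0,0],[0.0004,0.0014,0,0,0]])

```text
time_s: 12.52
tcp_pos: [662.9, -102.2, 152.7]
ee_rot: [[0.894, -0.447, -0.017], [-0.447, -0.894, -0.02], [-0.006, 0.026, -1.0]]
wrist_force: [0.5, -0.1, -1.2]
width: 0.171
grip_force: 39.1
```

Call:
servo_tool(motion=[[-0.0004,0.0006,-0.002,0,0],[-0.0004,0.0006,-0.004,0,0],[-0.0004,0.0006,-0.006,0,0],[-0.0004,0.0006,-0.008,0,0],[-0.0004,0.0006,-0.01,0,0],[-0.0004,0.0006,-0.012,0,0],[-0.0004,0.0006,-0.014,0,0],[-0.0004,0.0006,-0.014,0,0]])

```text
time_s: 13.18
tcp_pos: [662.2, -101.7, 137.9]
ee_rot: [[0.894, -0.447, -0.018], [-0.447, -0.894, -0.02], [-0.007, 0.026, -1.0]]
wrist_force: [-0.6, -0.6, -0.2]
width: 0.169
grip_force: 39.1
```

Call:
servo_tool(motion=[[0,0,-0.002,0,0],[0,0,-0.004,0,0],[0,0,-0.006,0,0],[0,0,-0.008,0,0],[0,0,-0.01,0,0],[0,0,-0.012,0,0],[0,0,-0.014,0,0],[0,0,-0.015,0,0]])

```text
time_s: 13.85
tcp_pos: [662.4, -101.7, 123.1]
ee_rot: [[0.894, -0.447, -0.018], [-0.447, -0.894, -0.02], [-0.007, 0.026, -1.0]]
wrist_force: [-0.4, 0.2, -1.1]
width: 0.167
grip_force: 39.1
```

Call:
servo_tool(motion=[[0,0,-0.001,0,0],[0,0,-0.002,0,0],[0,0,-0.003,0,0],[0,0,-0.003,0,0]])

```text
time_s: 14.18
tcp_pos: [662.4, -101.6, 120.3]
ee_rot: [[0.894, -0.447, -0.018], [-0.447, -0.894, -0.02], [-0.007, 0.026, -1.0]]
wrist_force: [0.0, 0.4, 0.3]
width: 0.168
grip_force: 39.1
```

Call:
servo_tool(motion=[[0,0,-0.001,0,0],[0,0,-0.002,0,0],[0,0,-0.002,0,0],[0,0,-0.002,0,0]])

```text
time_s: 14.52
tcp_pos: [662.7, -101.7, 118.9]
ee_rot: [[0.894, -0.447, -0.017], [-0.447, -0.894, -0.02], [-0.006, 0.026, -1.0]]
wrist_force: [-1.0, 1.0, 3.7]
width: 0.17
grip_force: 39.6
```

Contact came at the expected height, so the collar is seated. I'll release and rise.

Call:
servo_tool(motion=[[0,0,-0.0005,0,0.22],[0,0,-0.0005,0,0.3],[0,0,0,0,0.4],[0,0,0,0,0.45],[0,0,0,0,0.45]])

```text
time_s: 14.93
tcp_pos: [662.4, -101.7, 118.3]
ee_rot: [[0.894, -0.447, -0.018], [-0.447, -0.894, -0.021], [-0.006, 0.026, -1.0]]
wrist_force: [0.1, 0.8, 1.1]
width: 0.455
grip_force: 0.0
```

Call:
servo_tool(motion=[[0,0,0.01,0,0.45],[0,0,0.03,0,0.45],[0,0,0.06,0,0.45],[-0.02,0.01,0.09,0,0.45],[-0.05,0.025,0.1,0,0.45],[-0.05,0.025,0.1,0,0.45],[-0.05,0.025,0.1,0,0.45]])

```text
time_s: 15.52
tcp_pos: [612.2, -75.7, 220.1]
ee_rot: [[0.895, -0.446, -0.015], [-0.446, -0.895, -0.019], [-0.005, 0.024, -1.0]]
wrist_force: [-0.1, 0.6, 0.3]
width: 0.448
grip_force: 0.0
```

Run:
```python
from h import *
s=r.read_state();np.save("s6.npy",s,allow_pickle=True)
a=cv2.resize(r.grab_frame("wrist")[30:270,106:426],(400,300),interpolation=cv2.INTER_CUBIC)
b=cv2.resize(r.grab_frame("side")[120:210,180:300],(400,300),interpolation=cv2.INTER_CUBIC)
t=cv2.resize(r.grab_frame("top"),(400,300),interpolation=cv2.INTER_AREA);b2=cv2.resize(r.grab_frame("side")[60:360,0:400],(400,300))
cv2.imwrite("pics/w6.png",np.vstack([np.hstack([a,b]),np.hstack([t,b2])]))
print(s["time_s"],s["tcp_pos"],s["wrist_force"],s["width"])
```

```text
15.5167 [612.18191202 -75.72700782 220.14274752] [-0.1404505   0.5888564   0.29080285] 0.44772901531633796
```

View pics/w6.png

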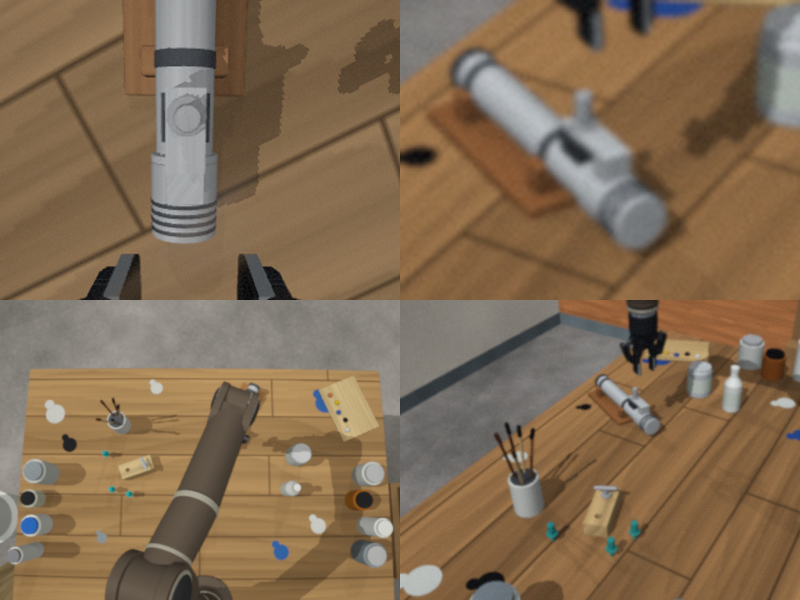

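The pin stands upright in the strap, at (186,118) in the top-left panel. Its collar is on the strap, the cap is home, the T-pin is still in the block, and the other objects are undisturbed.

```bash
python3 -c "
from rig import r
print(r.sign_off())"
```

```text
the job is handed in; nothing more can be done
None
```

The job is handed in: the cap is fully home, the round-knob pin is all the way down with its collar on the strap, and the T-bar pin, bottle, tin and brush jar were left alone, at about 16 s on the clock.

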